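# Hook the crucible ring bracket onto the slotted upright and press it home

## Task

Hang the crucible ring, the bracket whose flat arm has a round hole in it, on the slotted upright: both claws go through the two slots and over the bar inside them, then press the bracket down until the bar has gone all the way down and locks. Leave it hanging there upright and square, and do not disturb the solid-armed bracket, the crucible, the tin or the stopper.

Things in the scene. Friction and masses are not known exactly. Their poses are not given: they have to be found in the camera images.
- ring_bracket: the bracket to hang: bare aluminium L, 0.22 kg, standing on its flat arm. Origin on the counter under the middle of its upright back plate (8 thick in x, 56 wide in y, 110 high); x to the claw side, z up. Two claws at the plate's top reach to +x. The arm, 8 thick, runs to x = -130 and has a 50 mm round hole in its 80 mm wide end. An upright rib on the plate's -x side is the grip
- ring_grip (a point): grip point in the ring bracket's rib, at (-26, 0, 147) mm in the bracket's frame, axes as the bracket's. The rib is 10 mm thick (y), runs from x = -46 to -4 and up to z = 165, 55 mm higher than the back plate: take it from above, fingers closing along y
- ring_claws (a point): point of the ring bracket that goes on the bar's top edge: (11, 0, 98) mm in the bracket's frame, axes the same. It lies midway between the claws (at y = +20 and -20, 8 thick, 12 high), level with their undersides, mid of the room between back plate and hooks: 14 mm wide at the top, 24 at the mouth. Hooks slope down 18 mm below and reach 24 mm to +x of this point; claw tops 12 above
- upright: grey slotted upright, 92 wide (y), 238 high, fixed. Origin on the counter under its 8 mm thick face plate; x points from the slotted front to the open back, z up. Two slots at y = +20 and -20, 24 mm wide, open from z = 170 (bar's top edge) to 226; a cap to z = 238, 30 deep, closes them. Claws enter from the -x side, bracket x along this x; back plate and arm stay in front
- bar_rest (a point): fixed point of the upright, at (0, 0, 170) mm in its frame, axes the same: middle of the bar's top edge while the bar is still up (the bar is 8 mm thick in x, from -4 to 4)
- lock_bar (a joint): the steel locking bar at the bottom of both slots, 8 mm thick (x): 0 up, grows as it is pressed down, 0.012 m fully down and locked. It takes about 10 N to push and stays where it is left; the bracket's weight alone does not move it
- plain_bracket: bystander: a bracket with the same back plate, rib and claws but a shorter solid arm (95 mm long, 56 wide) without a hole, standing on the counter; origin and axes as the ring bracket's
- crucible: bystander: white ceramic crucible, 52 mm across, 40 high; origin under its middle
- tin: bystander: round steel sample tin, 64 mm across, 38 high; origin under its middle
- stopper: bystander: black rubber stopper, 36 mm across, 28 high; origin under its middle
Mind the look-alikes: they are no part of the job. What is shaped like the ring_bracket but red is not meant. What is shaped like the upright but green is not meant.

How it is judged:
By the outcome, as a careful person would: the job done as asked, in the order asked, and still so for the second after the job is handed in, with the robot touching nothing.
It also fails if it takes over 40 s, if anything falls off the work surface, if the arm or the gripper's body presses on something with over 40 N, if the wrist force passes 120 N, or if a joint passes its speed limit or range.

## Robot

A 6-joint arm with a two-finger parallel gripper is mounted at the origin on the work surface. World frame = base frame: x ahead of the robot, y to its left, z up, the work surface at z = 0. Lengths are in m, angles in degrees, forces in N, time in s.
With the tool pointing down it reaches from about 0.4 to 0.825 m from the base axis. Payload 7 kg.
Tool frame: the origin (TCP) lies at the very end of the fingers, on their centre line; the grasp point (between the pads) lies 19 mm behind it (ctrl.hold_point_z is the distance from the TCP to the grasp point, in m); z points along the fingers, x is the direction in which the jaws open and shut, and the axes are right-handed (so a half turn about z gives the same grasp; the last joint's range is limited). The gripper opens to 88 mm and grips with 3 to 60 N. Pads are 19 mm wide; open, the fingers measure 130 mm over their backs; the gripper's body (78 mm by 193 mm) begins 47 mm behind the grasp point.
Start: joints at [-50.758, 20.546, 0.682, 0, -70.136, -16.507], TCP at [0.261, -0.623, 0.227] pointing down, gripper open.
Joint ranges: [-176.03, 176.03], [-82.01, 121.73], [-58.28, 71.71], [-173.87, 95.51], [-174.79, -0.11], [-173.66, 173.66]. Speed limits (degrees/s): [136.94, 136.94, 172.46, 180, 180, 180].

## Interface

Orientations are given as [roll, pitch, yaw] about the fixed x, y, z axes, in that order (R = Rz(yaw) Ry(pitch) Rx(roll)).
In Python, from plant import ctrl gives the robot as it stands.
- The arm moves only by the tool servo_tool, never from a script. Its argument "rows" is text: rows parted by semicolons, each of 6 numbers parted by spaces: the shift along the tool's x, y, z in cm, then the turn, a rotation vector about the tool's x, y, z in rad. In form: tx ty tz ax ay az; .... A call has 1 to 5 rows; each row shifts and turns the pose as measured when the row begins, along the tool's axes as they then stand; what a row does not reach is not made up. A row lasts 1/12 s, in which the tool goes at most 41.7 mm and 7.16 degrees, less where a joint would pass 70% of its speed; a pose out of reach is approached as far as the arm can. A call is refused whole if a number of a shift passes 4.17 or a number of a turn 0.125, either way. A call with a gripper value outside its range is refused whole. "grip" is the finger opening in cm, from 0 to 8.76, set as the call begins (left out, the last holds). The fingers move at their own pace and stop on an object; the grip force is fixed at half the most. Time passes only in rows, so rows that do not move let the fingers close. It gives the time, the measured TCP pose, the force and the opening at its end, in the units of the state.
- ctrl.get_obs(): the state, without advancing time (a new reading comes with each control period).
- ctrl.snapshot(name): name is "side" or "top" or "wrist"; returns a dict with "frame" (420x560x3 uint8, red, green, blue), "K" (3x3 intrinsics, pixels), "eye" and "attitude" of the camera in the world. Camera axes: x right, y up, looking along -z (the intrinsics and any distortion apply to the point x, -y, -z); pixel columns grow to the right and rows downward; lengths in m; the calibration is good to about 2 mm. A picture is of the moment at which its call begins. There is no depth.
- ctrl.close_job(): hands the job in, once; it reports no verdict.
Trained networks look in a picture, given as the dict that the camera call returned (one of the last four; its "shot" number tells which), for a name from the list of things; names that differ only in an ending like _2 or _b are one class to them, and where a whole thing is asked for, a point or a joint stands for the part that bears it (a point fixed in the world has none). Each returns a list of dicts, best first, with "confidence" (0 to 1); they miss things now and then, are a little off and sometimes report something else, mostly with a low value. They report only what shows in the picture. A call takes as long as a camera call. They do not tell look-alikes from the thing itself.
- ctrl.spot_in(label, picture): "point" ([x, y, z] in m, in world coordinates, good to about 4 mm: the middle of the surface that is visible of it).
- ctrl.outline_of(label, picture): "pixels" (420x560 bool, what is visible of it).
- ctrl.place_of(label, picture): "point" ([x, y, z] in m, in world coordinates, good to about 4 mm: a listed point, or the origin of a listed thing).
The state is a dict: "clock": time; "joint_pos": joint angles; "qvel": joint speeds; "tau": joint torques, N m; "tool_pos": TCP position; "orientation": TCP orientation; "force": force on the tool from outside, world axes, zero at the start; "moment": the same for the moment, N m; "opening": finger opening in m.
Only numpy, scipy, OpenCV 4.12 (cv2) and the standard library are available. Lean on these libraries where they do the work, as an engineer would, in place of code of your own. Each camera call takes 0.05 s, during which the arm holds its last target.

## Working session

There is one attempt and no reset: what is moved stays moved. The work goes in short steps, Python scripts to look and compute and a tool call to move; the robot and the scene stay as the last step left them, time stands still between calls to the robot, and variables do not carry over. Pictures are saved under pics/ and viewed, and the job is handed in when it is done.

Besides the shell and the picture viewer there is one more tool, called as name(argument=value, ...), one argument or row to a line, values as JSON. servo_tool: Moves the arm, as the interface text tells. Its arguments: {"type":"object","properties":{"rows":{"type":"string"},"grip":{"type":"number"}},"required":["rows"]}

```bash
ls; mkdir -p pics; python3 - <<'E'
from plant import ctrl
import cv2,numpy as np
o=ctrl.get_obs();print({k:np.round(v,3) for k,v in o.items()},ctrl.hold_point_z)
for n in("side","top","wrist"):
    p=ctrl.snapshot(n);cv2.imwrite(f"pics/{n}0.png",p["frame"][:,:,::-1])
    print(n,np.round(p["K"],1).tolist(),np.round(p["eye"],3),np.round(p["attitude"],3).tolist(),[k for k in p])
    for l in("ring_bracket","ring_grip","ring_claws","upright","bar_rest","plain_bracket","crucible","tin","stopper"):
        print(l,[(np.round(d["point"],3).tolist(),round(d["confidence"],2)) for d in ctrl.place_of(l,p)])
E
```

```text
pics
{'clock': np.float64(0.0), 'joint_pos': array([-5.0757e+01,  2.0591e+01,  6.3400e-01, -2.0000e-02, -7.0136e+01,
       -1.6506e+01]), 'qvel': array([-0.098, -0.007, -0.045, -0.006, -0.036, -0.   ]), 'tau': array([-1.0000e-03, -5.8271e+01,  2.9305e+01,  6.9970e+00,  7.0000e-03,
       -0.0000e+00]), 'tool_pos': array([ 0.261, -0.622,  0.226]), 'orientation': array([-1.79992e+02, -9.50000e-02,  1.12729e+02]), 'force': array([-0.936,  0.523,  0.384]), 'moment': array([ 0.002, -0.065, -0.025]), 'opening': np.float64(0.087)} 0.0188
side [[425.2, 0.0, 281.1], [0.0, 425.2, 201.7], [0.0, 0.0, 1.0]] [0.424 0.725 0.645] [57.528, 1.292, -168.417] ['frame', 'K', 'eye', 'attitude', 'shot']
ring_bracket [([0.627, -0.406, -0.003], 0.76), ([0.531, -0.274, -0.004], 0.71)]
ring_grip [([0.507, -0.279, 0.149], 0.65)]
ring_claws [([0.644, -0.399, 0.098], 0.71)]
upright [([0.799, -0.028, -0.002], 0.98), ([0.616, 0.045, -0.0], 0.86)]
bar_rest [([0.618, 0.042, 0.169], 0.88), ([0.796, -0.026, 0.169], 0.58)]
plain_bracket [([0.536, 0.231, 0.0], 0.95), ([0.541, -0.27, 0.095], 0.63)]
crucible [([0.403, -0.
[... 482 characters left out ...]
41, -0.397, 0.101], 0.76)]
upright [([0.62, 0.038, 0.0], 0.82), ([0.798, -0.027, -0.004], 0.63)]
bar_rest [([0.617, 0.042, 0.171], 0.89), ([0.797, -0.021, 0.168], 0.62), ([0.514, -0.283, 0.146], 0.42)]
plain_bracket [([0.534, 0.231, -0.002], 0.94), ([0.41, -0.03, -0.002], 0.23)]
crucible [([0.41, -0.033, -0.002], 0.93)]
tin [([0.687, 0.223, -0.004], 0.64), ([0.617, 0.042, 0.168], 0.31)]
stopper [([0.705, -0.243, 0.003], 0.64)]
wrist [[335.4, 0.0, 275.9], [0.0, 335.4, 213.9], [0.0, 0.0, 1.0]] [ 0.184 -0.654  0.384] [-17.562, 0.051, 112.744] ['frame', 'K', 'eye', 'attitude', 'shot']
ring_bracket []
ring_grip []
ring_claws []
upright []
bar_rest []
plain_bracket []
crucible []
tin []
stopper []
```

View pics/side0.png

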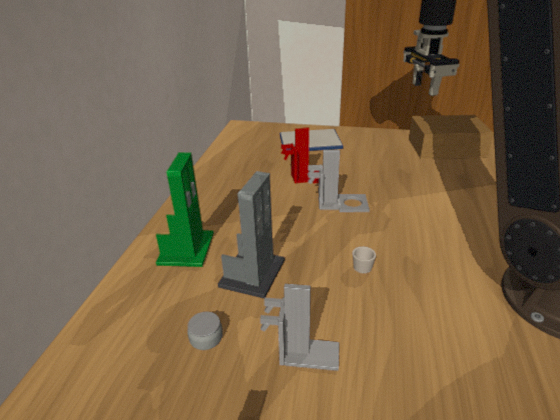

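View pics/top0.png

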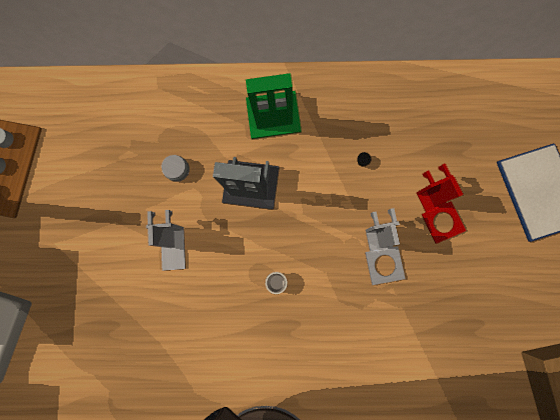

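The top picture holds three brackets. The bare one with a round hole is at (385,255), a red one with a hole is at (440,205), and a bare one with a solid arm is at (167,240). The uprights are grey at (248,182) and green at (273,105). The description fits the bare bracket with the hole and the grey upright, so I'll confirm them in an enlarged crop.

```bash
python3 - <<'E'
import cv2,numpy as np
t=cv2.imread("pics/top0.png");s=cv2.imread("pics/side0.png")
a=cv2.resize(t[190:300,345:470],None,fx=3.2,fy=3.2,interpolation=cv2.INTER_CUBIC)
b=cv2.resize(t[140:230,200:300],None,fx=3.9,fy=3.9,interpolation=cv2.INTER_CUBIC)[:352]
h=352
cv2.imwrite("pics/crop1.png",np.hstack([a[:h],b[:h]]))
E
```

```text
Traceback (most recent call last):
ValueError: all the input array dimensions except for the concatenation axis must match exactly, but along dimension 0, the array at index 0 has size 352 and the array at index 1 has size 351
```

```bash
cat > helpers.py <<'E'
import numpy as np,cv2
from scipy.spatial.transform import Rotation as R
def proj(P,cam):
    A=R.from_euler('xyz',cam["attitude"],degrees=True).as_matrix()
    c=(np.asarray(P)-cam["eye"])@A
    u=cam["K"][0,0]*c[:,0]/-c[:,2]+cam["K"][0,2]; v=cam["K"][1,1]*(-c[:,1])/-c[:,2]+cam["K"][1,2]
    return np.stack([u,v],1)
def box(x0,x1,y0,y1,z0,z1):
    return np.array([[x,y,z] for x in(x0,x1) for y in(y0,y1) for z in(z0,z1)])/1000.
def pose(x,y,yaw,z=0):
    return R.from_euler('z',yaw,degrees=True).as_matrix(),np.array([x,y,z])
BR=[box(-4,4,-28,28,0,110),box(-46,-4,-5,5,8,165),box(-55,-4,-28,28,0,8),
    box(4,35,16,24,98,110),box(4,35,-24,-16,98,110),box(27,35,16,24,80,98),box(27,35,-24,-16,80,98)]
ARM=box(-130,-50,-40,40,0,8)
UP=[box(-4,4,-46,46,0,238),box(-4,26,-46,46,226,238)]
def mask(boxes,p,cam,hole=False):
    m=np.zeros((420*4,560*4),np.uint8)
    r,t=p
    for b in boxes:
        q=proj(b@r.T+t,cam); h=cv2.convexHull((q*4+2).astype(np.int32)); cv2.fillConvexPoly(m,h,1)
    return m
E
python3 - <<'E'
from plant import ctrl
import cv2,numpy as np
for n in("side","top"):
    p=ctrl.snapshot(n)
    vis=p["frame"].copy()
    for l in("ring_bracket","upright"):
        for i,d in enumerate(ctrl.outline_of(l,p)):
            m=d["pixels"];r,c=np.nonzero(m);print(n,l,i,d["confidence"],m.sum(),c.mean(),r.mean())
            vis[m]=vis[m]//2+np.array([[0,0,127],[127,0,127]][i%2],np.uint8)
            np.save(f"m_{n}_{l}_{i}.npy",m)
    np.save(f"cam_{n}.npy",p,allow_pickle=True)
    cv2.imwrite(f"pics/o_{n}.png",vis[:,:,::-1])
E
```

```text
side ring_bracket 0 0.95 1010 298.67227722772276 155.3861386138614
side ring_bracket 1 0.78 1807 333.68622025456557 185.42169341449917
side upright 0 0.8 3960 183.6739898989899 218.71565656565656
side upright 1 0.74 4790 253.24676409185804 241.7275574112735
top ring_bracket 0 0.88 1941 440.98402885110767 203.14270994332819
top ring_bracket 1 0.69 1882 383.76195536663124 249.35228480340064
top ring_bracket 2 0.27 373 276.35120643431634 282.6729222520107
top upright 0 0.95 2662 247.43501126972203 183.01202103681442
top upright 1 0.68 3039 272.1961171437973 106.06943073379401
```

```bash
cat > fit.py <<'E'
import numpy as np,cv2
from helpers import *
from scipy.optimize import minimize
cams={n:np.load(f"cam_{n}.npy",allow_pickle=True).item() for n in("side","top")}
M={n:np.load(f"m_{n}_ring_bracket_1.npy").astype(float) for n in cams}
def model(p,cam):
    m=mask(BR+[ARM],p,cam)
    r,t=p; a=np.linspace(0,2*np.pi,40)
    holes=[]
    for z in(0,.008):
        h=np.zeros_like(m); P=np.stack([-.090+.025*np.cos(a),.025*np.sin(a),a*0+z],1)
        cv2.fillPoly(h,[(proj(P@r.T+t,cam)*4+2).astype(np.int32)],1); holes.append(h)
    o=mask(BR,p,cam)
    m[(holes[0]&holes[1]&(1-o))>0]=0
    return cv2.resize(m.astype(np.float32),(560,420),interpolation=cv2.INTER_AREA)
def cost(v,names):
    return sum(np.abs(model(pose(v[0]/1000,v[1]/1000,v[2]),cams[n])-M[n]).sum() for n in names)
for names in(["top"],["side"],["top","side"]):
    best=min((minimize(cost,[533,-275,y],args=(names,),method="Nelder-Mead",options=dict(initial_simplex=[[533,-275,y],[538,-275,y],[533,-270,y],[533,-275,y+5]],xatol=.05,fatol=1)) for y in(5,12,18)),key=lambda r:r.fun)
    print(names,best.x.round(2),best.fun)
v=best.x
# overlay
ims=[]
for n in cams:
    f=cams[n]["frame"].copy(); 
    m=model(pose(v[0]/1000,v[1]/1000,v[2]),cams[n])>.5
    c,_=cv2.findContours(m.astype(np.uint8),cv2.RETR_LIST,cv2.CHAIN_APPROX_NONE)
    s=4;u=proj(np.array([[v[0]/1000-.04,v[1]/1000,.05]]),cams[n])[0].astype(int)
    y0=max(u[1]-55,0);x0=u[0]-48
    cr=cv2.resize(f[y0:y0+110,x0:x0+96],None,fx=s,fy=s,interpolation=cv2.INTER_CUBIC)
    for k in c: cv2.polylines(cr,[((k-[x0,y0])*s+s//2).astype(np.int32)],True,(255,0,0),1)
    ims.append(cr)
cv2.imwrite("pics/fit1.png",np.hstack(ims)[:,:,::-1])
ims=[]
for n,(x0,y0) in dict(side=(205,170),top=(205,135)).items():
    ims.append(cv2.resize(cams[n]["frame"][y0:y0+130,x0:x0+88],None,fx=4.5,fy=4.5,interpolation=cv2.INTER_CUBIC))
cv2.imwrite("pics/up1.png",np.hstack(ims)[:,:,::-1])
E
python3 fit.py
```

```text
['top'] [ 531.29 -275.78    9.74] 189.25
['side'] [ 531.05 -271.56   12.17] 140.5
['top', 'side'] [ 531.28 -275.26    9.7 ] 340.3125
```

View pics/fit1.png

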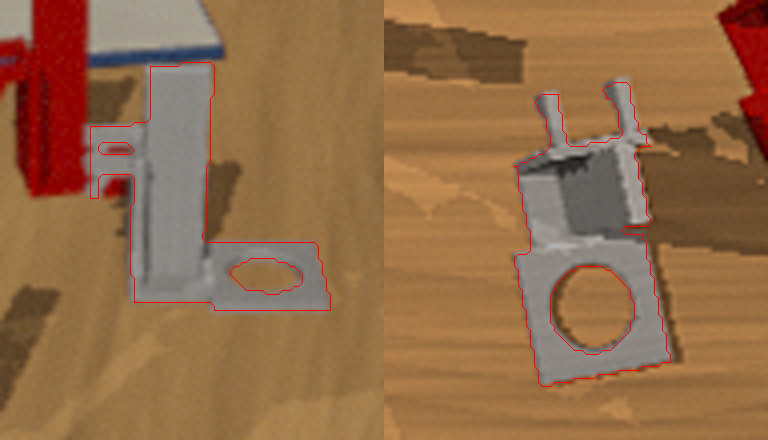

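View pics/up1.png

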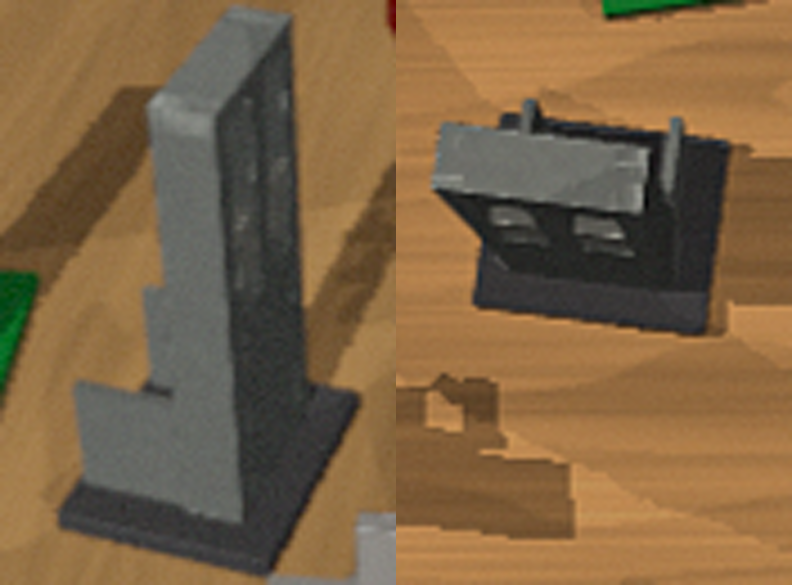

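The crops confirm it: the fitted ring bracket is bare metal and its hole shows, at top (385,265). The grey upright's cap corners are sharp in both views. Next I'll fit the upright's pose from those corners.

```bash
cat > fitup.py <<'E'
from helpers import *
from scipy.optimize import least_squares
cams={n:np.load(f"cam_{n}.npy",allow_pickle=True).item() for n in("side","top")}
P={'FL':(-4,46,238),'FR':(-4,-46,238),'BR':(26,-46,238),'BL':(26,46,238),'FL0':(-4,46,0)}
O={'top':{'FL':(432-396,188),'FR':(643-396,212),'BR':(650-396,150),'BL':(442-396,123)},
   'side':{'FL':(217,115),'FR':(292,18),'BL':(150,103),'BR':(233,7)}}
org=dict(side=(205,170),top=(205,135))
def res(v,names):
    r,t=pose(v[0]/1000,v[1]/1000,v[2]); o=[]
    for n in names:
        for k,q in O[n].items():
            o.append(proj(np.array([P[k]])/1000@r.T+t,cams[n])[0]-(np.array(q)/4.5+org[n]-.5+.5/4.5))
    return np.concatenate(o)
for names in(["top"],["side"],["top","side"]):
    s=least_squares(res,[617,42,-6],args=(names,)); print(names,s.x.round(2),np.abs(s.fun).max().round(2))
v=s.x
ims=[]
for n,(x0,y0) in org.items():
    c=cv2.resize(cams[n]["frame"][y0:y0+130,x0:x0+88],None,fx=4.5,fy=4.5,interpolation=cv2.INTER_CUBIC)
    r,t=pose(v[0]/1000,v[1]/1000,v[2])
    B=[[-4,y,z] for y,z in((46,0),(46,238),(-46,238),(-46,0))],[[26,46,238],[26,-46,238],[26,-46,226],[26,46,226]],[[-4,32,170],[-4,8,170],[-4,8,226],[-4,32,226]],[[-4,-32,170],[-4,-8,170],[-4,-8,226],[-4,-32,226]]
    for b in B:
        q=(proj(np.array(b)/1000@r.T+t,cams[n])-[x0,y0]+.5)*4.5
        cv2.polylines(c,[q.astype(np.int32)],True,(255,0,0),1)
    ims.append(c)
cv2.imwrite("pics/fit2.png",np.hstack(ims)[:,:,::-1])
E
python3 fitup.py
```

```text
['top'] [616.06  39.09  -7.62] 0.67
['side'] [615.22  41.81  -7.34] 1.0
['top', 'side'] [615.88  39.63  -7.49] 1.53
```

View pics/fit2.png

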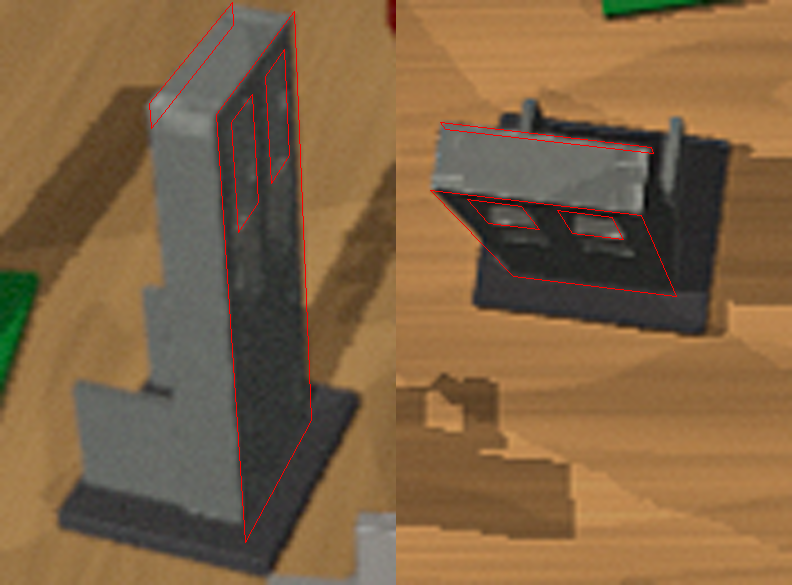

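```bash
cat > go.py <<'E'
import sys
from helpers import *
from plant import ctrl
BRK=(531.3,-275.5,9.7); UPR=(616.2,40.3,-7.5)
def delta(pos,yaw,o=None):
    o=o or ctrl.get_obs()
    r=R.from_euler('xyz',o["orientation"],degrees=True); t=R.from_euler('xyz',[180,0,yaw],degrees=True)
    d=r.inv().apply(np.array(pos)-o["tool_pos"])*100; a=(r.inv()*t).as_rotvec()
    print("clk %.2f tcp"%o["clock"],o["tool_pos"].round(4),o["orientation"].round(2),"F",o["force"].round(1),"M",o["moment"].round(2),"open %.4f"%o["opening"])
    print("  target",np.round(pos,4),yaw," d cm",d.round(2)," rotvec",a.round(3))
def gripaim(dz=0):   # bracket-standing grip
    r,t=pose(BRK[0]/1000,BRK[1]/1000,BRK[2]); p=r@[-.026,0,.147]+t; return p+[0,0,dz-ctrl.hold_point_z],BRK[2]+90
def hang(bx,by,bz):  # claw point at bar_rest + (bx,by,bz) mm in upright frame
    r,t=pose(UPR[0]/1000,UPR[1]/1000,UPR[2]); p=r@(np.array([bx-37,by,170+bz+49])/1000)+t; return p-[0,0,ctrl.hold_point_z],UPR[2]+90
if __name__=="__main__":
    delta(*eval(sys.argv[1]))
E
python3 go.py 'gripaim(.09)'; python3 go.py 'hang(-60,0,30)'
```

```text
clk 1.80 tcp [ 0.2608 -0.6225  0.2266] [180.     0.   112.73] F [-0.6 -0.   0.1] M [ 0.05 -0.01 -0.03] open 0.0880
  target [ 0.5057 -0.2799  0.2182] 99.7  d cm [22.14 35.82  0.84]  rotvec [0.    0.    0.227]
clk 1.80 tcp [ 0.2608 -0.6225  0.2266] [180.     0.   112.73] F [-0.6 -0.   0.1] M [ 0.05 -0.01 -0.03] open 0.0880
  target [0.52   0.053  0.2302] 82.5  d cm [52.29 50.01 -0.36]  rotvec [0.    0.    0.528]
```

servo_tool(
  rows="2 3.2 0 0 0 0.02; 2 3.2 0 0 0 0.02; 2 3.2 0 0 0 0.02; 2 3.2 0 0 0 0.02; 2 3.2 0 0 0 0.02",
  grip=8.7,
)

```text
clock: 2.22
tool_pos: [0.3745, -0.4736, 0.2247]
orientation: [-179.9, -0.0, 106.2]
force: [-0.8, 0.1, -0.4]
opening: 0.0869
```

```bash
python3 go.py 'gripaim(.09)'
```

```text
clk 2.22 tcp [ 0.3745 -0.4736  0.2247] [-1.7988e+02 -4.0000e-02  1.0617e+02] F [-0.8  0.1 -0.4] M [-0.03 -0.15  0.03] open 0.0869
  target [ 0.5057 -0.2799  0.2182] 99.7  d cm [14.95 17.99  0.62]  rotvec [-0.002 -0.001  0.113]
```

servo_tool(
  rows="2.6 3.0 0.1 0 0 0.02; 2.6 3.0 0.1 0 0 0.02; 2.6 3.0 0.1 0 0 0.02; 2.6 3.0 0.1 0 0 0.02; 2.6 3.0 0.1 0 0 0.02",
)

```text
clock: 2.63
tool_pos: [0.4936, -0.3039, 0.2208]
orientation: [180.0, 0.1, 100.1]
force: [1.8, 0.1, 0.0]
opening: 0.0873
```

```bash
python3 go.py 'gripaim(.06)'
```

```text
clk 2.63 tcp [ 0.4936 -0.3039  0.2208] [1.7998e+02 8.0000e-02 1.0008e+02] F [1.8 0.1 0. ] M [-0.13 -0.11  0.06] open 0.0873
  target [ 0.5057 -0.2799  0.1882] 99.7  d cm [2.15 1.61 3.25]  rotvec [0.    0.001 0.007]
```

servo_tool(
  rows="1.6 1.2 0 0 0 0.006; 0.5 0.4 0 0 0 0; 0 0 1.5 0 0 0; 0 0 1.5 0 0 0; 0 0 0 0 0 0",
)

```text
clock: 3.05
tool_pos: [0.512, -0.2725, 0.1915]
orientation: [179.7, 0.2, 100.2]
force: [-0.7, 1.1, 0.3]
opening: 0.0868
```

```bash
python3 go.py 'gripaim(0)'; python3 - <<'E'
from plant import ctrl
import cv2,numpy as np
for n in("wrist","side"):
    p=ctrl.snapshot(n);cv2.imwrite(f"pics/{n}2.png",p["frame"][:,:,::-1])
E
```

```text
clk 3.05 tcp [ 0.512  -0.2725  0.1915] [1.7972e+02 1.7000e-01 1.0025e+02] F [-0.7  1.1  0.3] M [-0.01  0.13  0.  ] open 0.0868
  target [ 0.5057 -0.2799  0.1282] 99.7  d cm [-0.59 -0.78  6.33]  rotvec [0.005 0.003 0.01 ]
```

View pics/wrist2.png

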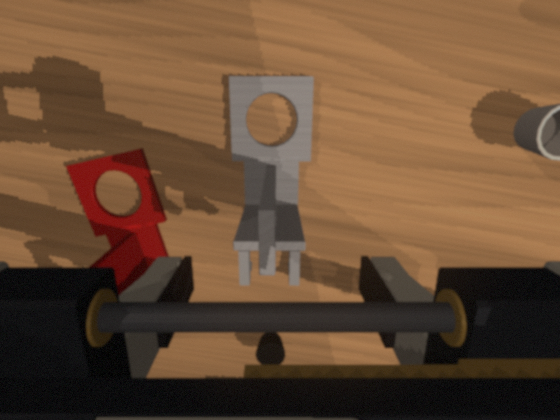

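servo_tool(
  rows="-0.6 -0.7 0 0.004 0.003 0.01; 0 0 1 0 0 0; 0 0 1 0 0 0; 0 0 0 0 0 0; 0 0 0 0 0 0",
)

```text
clock: 3.57
tool_pos: [0.5066, -0.2841, 0.1753]
orientation: [179.6, 0.2, 99.4]
force: [-0.3, -0.2, -0.5]
opening: 0.087
```

```bash
python3 go.py 'gripaim(0)'
```

```text
clk 3.57 tcp [ 0.5066 -0.2841  0.1753] [179.65   0.21  99.44] F [-0.3 -0.2 -0.5] M [-0.04 -0.03 -0.05] open 0.0870
  target [ 0.5057 -0.2799  0.1282] 99.7  d cm [ 0.45 -0.06  4.71]  rotvec [ 0.006  0.004 -0.005]
```

servo_tool(
  rows="0.35 -0.05 1 0.006 0.004 -0.004; 0 0 1.2 0 0 0; 0 0 1.2 0 0 0; 0 0 0.8 0 0 0; 0 0 0 0 0 0",
)

```text
clock: 3.98
tool_pos: [0.5056, -0.2803, 0.1305]
orientation: [180.0, -0.0, 99.7]
force: [-0.1, 0.5, -0.2]
opening: 0.0869
```

```bash
python3 go.py 'gripaim(0)'
```

```text
clk 3.98 tcp [ 0.5056 -0.2803  0.1305] [ 1.800e+02 -5.000e-02  9.969e+01] F [-0.1  0.5 -0.2] M [-0.01  0.07 -0.09] open 0.0869
  target [ 0.5057 -0.2799  0.1282] 99.7  d cm [0.04 0.02 0.23]  rotvec [ 0.    -0.001 -0.   ]
```

Aligned, so I'm closing the gripper.

servo_tool(
  rows="0 0 0.2 0 0 0; 0 0 0 0 0 0; 0 0 0 0 0 0; 0 0 0 0 0 0; 0 0 0 0 0 0",
  grip=0,
)

```text
clock: 4.4
tool_pos: [0.5062, -0.2802, 0.129]
orientation: [180.0, -0.0, 99.7]
force: [0.0, -0.1, -0.5]
opening: 0.0592
```

servo_tool(
  rows="0 0 0 0 0 0; 0 0 0 0 0 0; 0 0 0 0 0 0; 0 0 0 0 0 0; 0 0 0 0 0 0",
)

```text
clock: 4.82
tool_pos: [0.507, -0.2804, 0.1305]
orientation: [179.9, 0.0, 99.8]
force: [-0.1, -0.1, 0.2]
opening: 0.0256
```

```bash
python3 go.py 'gripaim(0)'; python3 - <<'E'
from plant import ctrl
import cv2,numpy as np
ims=[]
for n in("wrist","side"):
    p=ctrl.snapshot(n);f=p["frame"]; ims.append(f if n=="wrist" else cv2.resize(f[60:240,240:480],(560,420)))
cv2.imwrite(f"pics/g3.png",cv2.resize(np.hstack(ims),(800,300))[:,:,::-1])
E
```

```text
clk 4.82 tcp [ 0.507  -0.2804  0.1305] [1.7986e+02 3.0000e-02 9.9750e+01] F [-0.1 -0.1  0.2] M [-0.03  0.01 -0.  ] open 0.0256
  target [ 0.5057 -0.2799  0.1282] 99.7  d cm [ 0.07 -0.12  0.23]  rotvec [0.002 0.001 0.001]
```

View pics/g3.png

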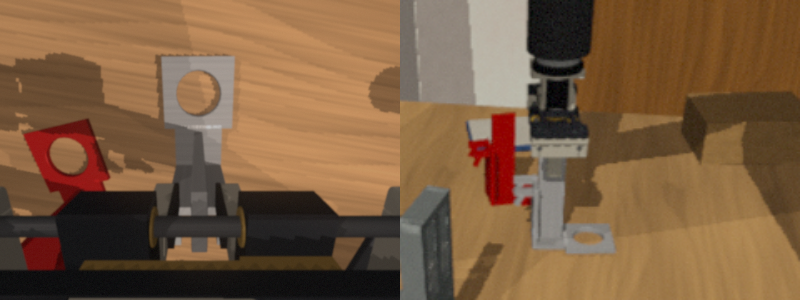

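The fingers straddle the rib and are still closing (wrist view, rib at about (200,235)).

servo_tool(
  rows="0 -0.1 0.2 0 0 0; 0 0 0 0 0 0; 0 0 0 0 0 0; 0 0 0 0 0 0; 0 0 0 0 0 0",
)

```text
clock: 5.33
tool_pos: [0.5059, -0.2804, 0.1282]
orientation: [179.9, 0.0, 99.8]
force: [0.0, 0.8, 1.0]
opening: 0.0097
```

servo_tool(
  rows="0 0 0 0 0 0; 0 0 0 0 0 0; 0 0 0 0 0 0",
)

```text
clock: 5.58
tool_pos: [0.5059, -0.2804, 0.1282]
orientation: [179.9, 0.0, 99.8]
force: [0.4, 0.7, 1.0]
opening: 0.0103
```

```bash
python3 go.py 'gripaim(0)'
```

```text
clk 5.58 tcp [ 0.5059 -0.2804  0.1282] [1.7986e+02 2.0000e-02 9.9760e+01] F [0.4 0.7 1. ] M [ 0.12 -0.04 -0.01] open 0.0103
  target [ 0.5057 -0.2799  0.1282] 99.7  d cm [ 0.06 -0.01  0.  ]  rotvec [0.002 0.    0.001]
```

servo_tool(
  rows="0 0 -0.8 0 0 0; 0 0 -1.5 0 0 0; 0 0 -2 0 0 0; 0 0 -2 0 0 0; 0 0 -2 0 0 0",
)

```text
clock: 6.0
tool_pos: [0.5011, -0.2791, 0.2088]
orientation: [-179.4, -0.4, 99.7]
force: [1.1, -0.7, -1.3]
opening: 0.0098
```

```bash
python3 go.py 'hang(-70,0,30)'
```

```text
clk 6.00 tcp [ 0.5011 -0.2791  0.2088] [-179.41   -0.36   99.66] F [ 1.1 -0.7 -1.3] M [-0.04 -0.17 -0.04] open 0.0098
  target [0.5101 0.0543 0.2302] 82.5  d cm [32.72  6.46 -2.  ]  rotvec [-0.011 -0.005  0.3  ]
```

servo_tool(
  rows="1.5 0.2 -0.7 -0.004 -0.002 0.02; 2.5 0.4 -0.5 -0.003 -0.001 0.025; 2.7 0.4 -0.3 0 0 0.025; 2.7 0.3 -0.3 0 0 0.025; 2.7 0.2 0 0 0 0.025",
)

```text
clock: 6.42
tool_pos: [0.5029, -0.1583, 0.2342]
orientation: [179.9, 0.0, 92.1]
force: [-0.0, 0.1, -1.6]
opening: 0.0099
```

```bash
python3 go.py 'hang(-70,0,30)'
```

```text
clk 6.42 tcp [ 0.5029 -0.1583  0.2342] [179.89   0.    92.14] F [-0.   0.1 -1.6] M [ 0.06 -0.2  -0.02] open 0.0099
  target [0.5101 0.0543 0.2302] 82.5  d cm [21.21  1.51  0.4 ]  rotvec [ 0.002 -0.     0.168]
```

servo_tool(
  rows="2.7 0.1 0 0 0 0.025; 2.7 0.1 0 0 0 0.025; 2.7 0 0 0 0 0.025; 2.7 0 0 0 0 0.025; 2.7 0 0 0 0 0.02",
)

```text
clock: 6.83
tool_pos: [0.5045, -0.0173, 0.2366]
orientation: [179.9, -0.1, 84.8]
force: [0.5, 1.0, -2.5]
opening: 0.0101
```

```bash
python3 go.py 'hang(-70,0,30)'
```

```text
clk 6.83 tcp [ 0.5045 -0.0173  0.2366] [ 1.7988e+02 -6.0000e-02  8.4790e+01] F [ 0.5  1.  -2.5] M [ 0.04 -0.06 -0.05] open 0.0101
  target [0.5101 0.0543 0.2302] 82.5  d cm [ 7.18 -0.09  0.65]  rotvec [ 0.002 -0.001  0.04 ]
```

servo_tool(
  rows="2 0 0.1 0.001 0 0.01; 1.8 0 0.1 0 0 0.01; 1.4 0 0.1 0 0 0.01; 0.7 0 0.1 0 0 0; 0 0 0 0 0 0",
)

```text
clock: 7.25
tool_pos: [0.5093, 0.0487, 0.2343]
orientation: [179.9, -0.1, 83.2]
force: [-0.8, -0.3, -2.0]
opening: 0.0094
```

```bash
python3 go.py 'hang(-70,0,30)'
```

```text
clk 7.25 tcp [0.5093 0.0487 0.2343] [ 1.7995e+02 -1.3000e-01  8.3200e+01] F [-0.8 -0.3 -2. ] M [-0.09 -0.02  0.04] open 0.0094
  target [0.5101 0.0543 0.2302] 82.5  d cm [0.56 0.02 0.41]  rotvec [ 0.001 -0.002  0.012]
```

servo_tool(
  rows="0.4 0 0.3 0 -0.002 0.01; 0 0 0 0 0 0; 0 0 0 0 0 0",
)

```text
clock: 7.5
tool_pos: [0.5093, 0.0518, 0.2312]
orientation: [180.0, 0.0, 82.6]
force: [0.3, -0.8, -1.3]
opening: 0.01
```

```bash
python3 go.py 'hang(-70,0,30)'; cat > look.py <<'E'
import sys
from helpers import *
from plant import ctrl
from go import *
# bracket pose implied by TCP; overlay on side & top with upright
tag=sys.argv[1]
ims=[]
for n in("side","top"):
    p=ctrl.snapshot(n); o=ctrl.get_obs()
    r=R.from_euler('xyz',o["orientation"],degrees=True).as_matrix()
    g=o["tool_pos"]-r[:,2]*ctrl.hold_point_z
    rb=np.stack([-r[:,1]*-1 if False else np.cross(r[:,0],-r[:,2]),r[:,0],-r[:,2]],1)
    t=g-rb@[-.026,0,.147]
    x0,y0=dict(side=(190,100),top=(190,130))[n]
    f=p["frame"]; s=4
    c=cv2.resize(f[y0:y0+140,x0:x0+100],None,fx=s,fy=s,interpolation=cv2.INTER_CUBIC)
    raw=c.copy()
    for b in BR[:2]+BR[3:]+[ARM]:
        q=(proj(b@rb.T+t,p)-[x0,y0]+.5)*s
        cv2.polylines(c,[cv2.convexHull(q.astype(np.int32))],True,(255,0,0),1)
    ru,tu=pose(UPR[0]/1000,UPR[1]/1000,UPR[2])
    for sg in(20,-20):
        q=(proj(np.array([[-4,sg-12,170],[-4,sg+12,170],[-4,sg+12,226],[-4,sg-12,226]])/1000@ru.T+tu,p)-[x0,y0]+.5)*s
        cv2.polylines(c,[q.astype(np.int32)],True,(0,255,0),1)
    ims.append(c)
    for l in("ring_claws","ring_grip","bar_rest"):
        print(n,l,[(np.round(d["point"],3).tolist(),round(d["confidence"],2)) for d in ctrl.place_of(l,p)])
print("implied claws",(rb@[.011,0,.098]+t).round(4))
cv2.imwrite(f"pics/look_{tag}.png",np.hstack(ims)[:,:,::-1])
E
python3 look.py a
```

```text
clk 7.50 tcp [0.5093 0.0518 0.2312] [1.7999e+02 3.0000e-02 8.2600e+01] F [ 0.3 -0.8 -1.3] M [-0.06  0.01 -0.02] open 0.0100
  target [0.5101 0.0543 0.2302] 82.5  d cm [0.26 0.05 0.1 ]  rotvec [0.    0.001 0.002]
side ring_claws [([0.544, 0.052, 0.199], 0.91), ([0.642, -0.398, 0.1], 0.67), ([0.619, 0.04, 0.171], 0.26)]
side ring_grip [([0.509, 0.054, 0.249], 0.84), ([0.608, -0.41, 0.15], 0.82)]
side bar_rest [([0.794, -0.028, 0.168], 0.85), ([0.616, 0.041, 0.171], 0.69)]
top ring_claws [([0.643, -0.397, 0.099], 0.59)]
top ring_grip [([0.604, -0.412, 0.146], 0.66)]
top bar_rest [([0.799, -0.024, 0.169], 0.76), ([0.617, 0.04, 0.169], 0.57)]
implied claws [0.5461 0.0471 0.2011]
```

View pics/look_a.png

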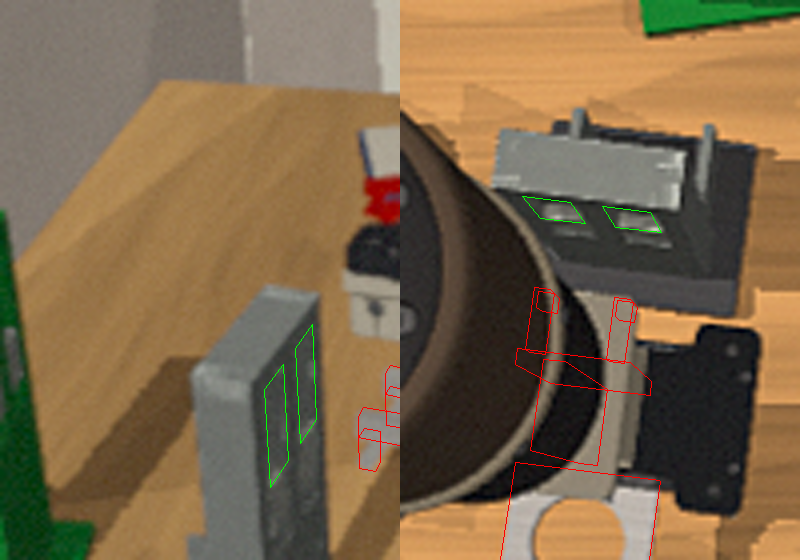

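servo_tool(
  rows="0.2 1 0 0 0 0; 0 1 0 0 0 0; 0 0.8 0 0 0 0; 0 0 0 0 0 0; 0 0 0 0 0 0",
)

```text
clock: 8.32
tool_pos: [0.5409, 0.0502, 0.2314]
orientation: [179.9, 0.0, 82.6]
force: [-0.3, 0.3, -2.0]
opening: 0.0101
```

```bash
sed -i 's/side=(190,100)/side=(230,110)/' look.py; python3 go.py 'hang(-40,0,30)'; python3 look.py b
```

```text
clk 8.32 tcp [0.5409 0.0502 0.2314] [179.94   0.    82.6 ] F [-0.3  0.3 -2. ] M [ 0.02  0.02 -0.03] open 0.0101
  target [0.5399 0.0504 0.2302] 82.5  d cm [ 0.   -0.11  0.12]  rotvec [0.001 0.    0.002]
side ring_claws [([0.576, 0.048, 0.198], 0.84), ([0.406, -0.028, -0.004], 0.18)]
side ring_grip [([0.541, 0.05, 0.253], 0.63)]
side bar_rest [([0.797, -0.028, 0.168], 0.86), ([0.618, 0.041, 0.172], 0.64)]
top ring_claws [([0.643, -0.398, 0.096], 0.95), ([0.409, -0.03, -0.0], 0.61)]
top ring_grip [([0.603, -0.411, 0.148], 0.96)]
top bar_rest [([0.618, 0.041, 0.17], 0.79), ([0.798, -0.02, 0.171], 0.61), ([0.535, 0.225, -0.001], 0.23)]
implied claws [0.5768 0.0456 0.2016]
```

View pics/look_b.png

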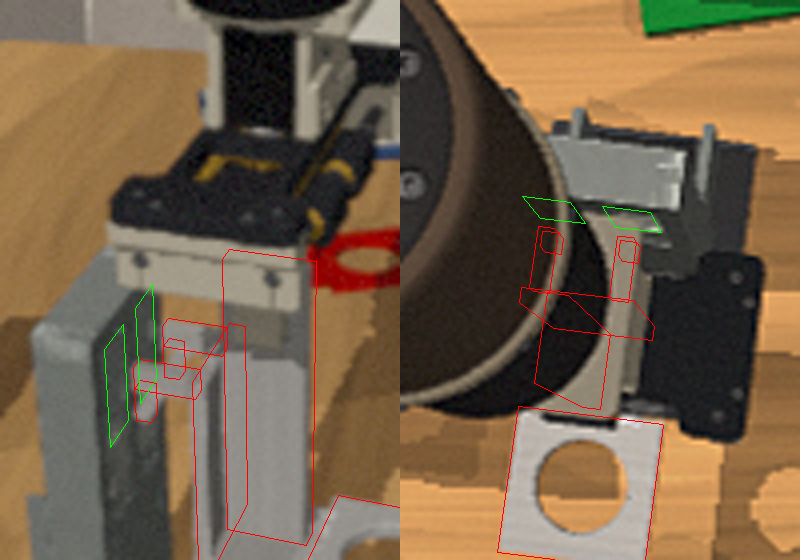

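servo_tool(
  rows="0 0.8 0 0 0 0; 0 1 0 0 0 0; 0 1 0 0 0 0; 0 0.6 0 0 0 0; 0 0 0 0 0 0",
)

```text
clock: 9.13
tool_pos: [0.5778, 0.0459, 0.2327]
orientation: [179.8, -0.1, 82.7]
force: [1.2, 0.2, -2.6]
opening: 0.0099
```

```bash
python3 go.py 'hang(1,0,30)'
```

```text
clk 9.13 tcp [0.5778 0.0459 0.2327] [ 1.7979e+02 -7.0000e-02  8.2710e+01] F [ 1.2  0.2 -2.6] M [-0.05 -0.19  0.04] open 0.0099
  target [0.5805 0.045  0.2302] 82.5  d cm [-0.05  0.28  0.25]  rotvec [ 0.004 -0.001  0.004]
```

servo_tool(
  rows="-0.03 0.25 0 0.003 -0.001 0.003; 0 0 0 0 0 0; 0 0 0 0 0 0",
)

```text
clock: 9.38
tool_pos: [0.581, 0.0448, 0.2316]
orientation: [-179.9, 0.0, 82.5]
force: [0.3, 0.6, -2.0]
opening: 0.0098
```

```bash
python3 go.py 'hang(1,0,30)'; python3 look.py c
```

```text
clk 9.38 tcp [0.581  0.0448 0.2316] [-1.7991e+02  4.0000e-02  8.2450e+01] F [ 0.3  0.6 -2. ] M [-0.04 -0.02  0.01] open 0.0098
  target [0.5805 0.045  0.2302] 82.5  d cm [ 0.01 -0.05  0.14]  rotvec [-0.001  0.001 -0.001]
side ring_claws [([0.617, 0.044, 0.197], 0.82), ([0.642, -0.399, 0.097], 0.64)]
side ring_grip [([0.61, -0.41, 0.15], 0.97), ([0.584, 0.043, 0.252], 0.7)]
side bar_rest [([0.796, -0.029, 0.165], 0.83), ([0.616, 0.041, 0.17], 0.79), ([0.405, -0.03, -0.002], 0.4)]
top ring_claws [([0.642, -0.396, 0.099], 0.83)]
top ring_grip [([0.605, -0.414, 0.147], 0.91)]
top bar_rest [([0.799, -0.021, 0.171], 0.83)]
implied claws [0.6175 0.0401 0.2019]
```

View pics/look_c.png

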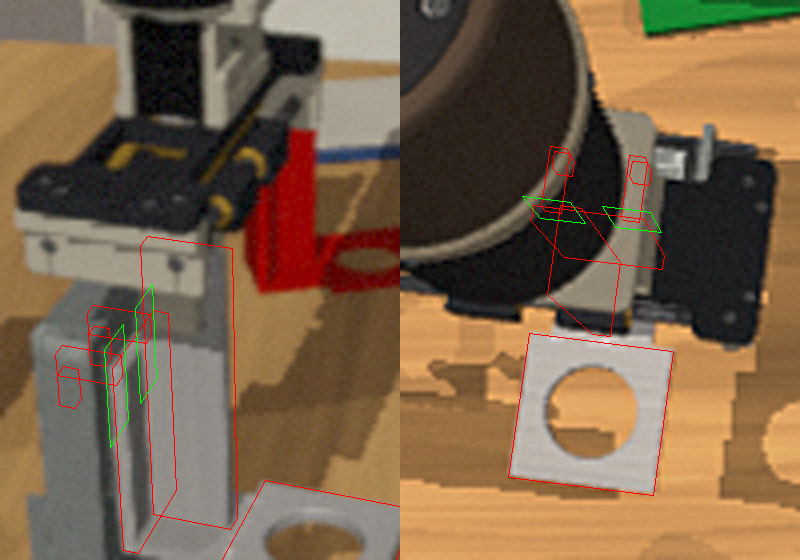

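Claws are through the slots with no contact force. In the side crop the plate sits just in front of the face at (140,400). Lowering now.

servo_tool(
  rows="0 0 0.7 0 0 0; 0 0 0.8 0 0 0; 0 0 0.5 0 0 0; 0 0 0 0 0 0",
)

```text
clock: 10.12
tool_pos: [0.5802, 0.0451, 0.2103]
orientation: [-180.0, -0.0, 82.5]
force: [-0.4, -0.2, -3.1]
opening: 0.0101
```

```bash
python3 go.py 'hang(1,0,0)'
```

```text
clk 10.12 tcp [0.5802 0.0451 0.2103] [-1.7995e+02 -1.0000e-02  8.2490e+01] F [-0.4 -0.2 -3.1] M [-0.03  0.06 -0.01] open 0.0101
  target [0.5805 0.045  0.2002] 82.5  d cm [-0.    0.04  1.01]  rotvec [-0.001 -0.    -0.   ]
```

servo_tool(
  rows="0 0.02 0.3 0 0 0; 0 0 0.3 0 0 0; 0 0 0.3 0 0 0; 0 0 0 0 0 0",
)

```text
clock: 10.45
tool_pos: [0.5807, 0.045, 0.2]
orientation: [-180.0, 0.0, 82.5]
force: [0.6, -0.1, -2.1]
opening: 0.0095
```

```bash
python3 go.py 'hang(1,0,0)'
```

```text
clk 10.45 tcp [0.5807 0.045  0.2   ] [-1.7996e+02  3.0000e-02  8.2500e+01] F [ 0.6 -0.1 -2.1] M [-0.07 -0.    0.06] open 0.0095
  target [0.5805 0.045  0.2002] 82.5  d cm [-0.   -0.02 -0.02]  rotvec [-0.001  0.     0.   ]
```

Near the bar's top now, no lateral contact. Pressing in small steps.

servo_tool(
  rows="0 0 0.3 0 0 0; 0 0 0.3 0 0 0; 0 0 0.2 0 0 0",
)

```text
clock: 10.7
tool_pos: [0.5808, 0.045, 0.1946]
orientation: [179.9, 0.0, 82.6]
force: [-4.9, 1.4, 7.2]
opening: 0.0097
```

```bash
python3 go.py 'hang(1,0,-12)'
```

```text
clk 10.70 tcp [0.5808 0.045  0.1946] [1.7994e+02 2.0000e-02 8.2550e+01] F [-4.9  1.4  7.2] M [0.33 1.69 0.03] open 0.0097
  target [0.5805 0.045  0.1882] 82.5  d cm [ 0.   -0.03  0.64]  rotvec [0.001 0.    0.001]
```

servo_tool(
  rows="0 0 0.3 0 0 0; 0 0 0.3 0 0 0; 0 0 0.3 0 0 0",
)

```text
clock: 10.95
tool_pos: [0.5808, 0.0449, 0.1891]
orientation: [179.8, -0.0, 82.6]
force: [-4.6, 0.4, 6.9]
opening: 0.0097
```

```bash
python3 go.py 'hang(1,0,-12)'; python3 look.py d
```

```text
clk 10.95 tcp [0.5808 0.0449 0.1891] [ 1.798e+02 -1.000e-02  8.261e+01] F [-4.6  0.4  6.9] M [ 0.28  1.73 -0.03] open 0.0097
  target [0.5805 0.045  0.1882] 82.5  d cm [ 0.   -0.03  0.09]  rotvec [ 0.004 -0.     0.002]
side ring_claws [([0.614, 0.042, 0.158], 0.97), ([0.641, -0.396, 0.101], 0.92), ([0.605, 0.043, 0.064], 0.71)]
side ring_grip [([0.582, 0.048, 0.208], 0.9), ([0.609, -0.412, 0.148], 0.88)]
side bar_rest [([0.613, 0.042, 0.0], 0.75), ([0.621, 0.039, 0.169], 0.66), ([0.602, 0.043, 0.061], 0.62), ([0.795, -0.027, 0.168], 0.55)]
top ring_claws [([0.644, -0.396, 0.095], 0.95), ([0.536, 0.23, -0.002], 0.27)]
top ring_grip [([0.609, -0.412, 0.148], 0.88)]
top bar_rest [([0.799, -0.02, 0.173], 0.79)]
implied claws [0.6176 0.0402 0.1587]
```

View pics/look_d.png

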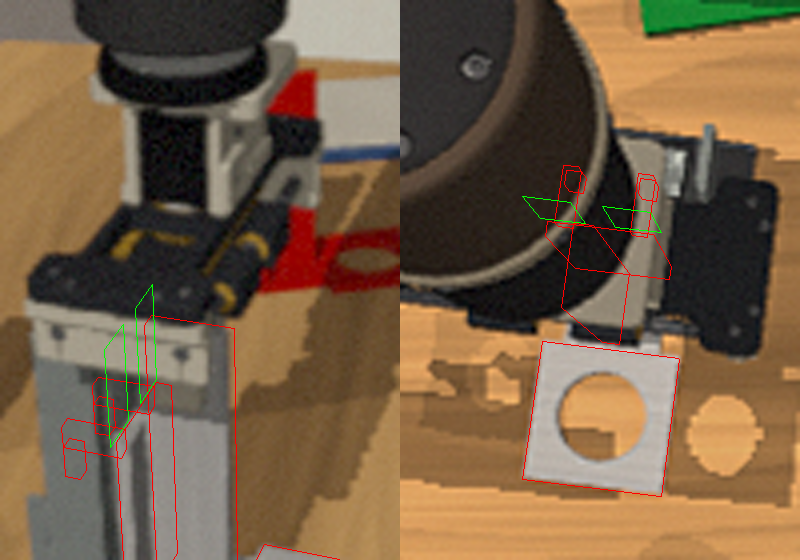

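servo_tool(
  rows="0 0 0.3 0 0 0; 0 0 0.3 0 0 0; 0 0 0.3 0 0 0",
)

```text
clock: 11.6
tool_pos: [0.5808, 0.045, 0.1877]
orientation: [179.6, -0.0, 82.7]
force: [-13.0, 1.9, 21.4]
opening: 0.0098
```

```bash
python3 go.py 'hang(1,0,-12)'
```

```text
clk 11.60 tcp [0.5808 0.045  0.1877] [ 1.7957e+02 -2.0000e-02  8.2720e+01] F [-13.    1.9  21.4] M [ 0.79  4.4  -0.11] open 0.0098
  target [0.5805 0.045  0.1882] 82.5  d cm [ 0.   -0.03 -0.05]  rotvec [ 0.007 -0.     0.004]
```

servo_tool(
  rows="0 0 0.4 0 0 0; 0 0 0.4 0 0 0",
)

```text
clock: 11.77
tool_pos: [0.5809, 0.045, 0.1876]
orientation: [179.3, -0.1, 82.8]
force: [-14.2, 2.8, 28.1]
opening: 0.0097
```

```bash
python3 go.py 'hang(1,0,-12)'
```

```text
clk 11.77 tcp [0.5809 0.045  0.1876] [ 1.793e+02 -6.000e-02  8.283e+01] F [-14.2   2.8  28.1] M [ 0.92  5.54 -0.24] open 0.0097
  target [0.5805 0.045  0.1882] 82.5  d cm [-0.   -0.04 -0.06]  rotvec [ 0.012 -0.001  0.006]
```

Hard stop: the force climbs with no further travel, 12 mm below first contact. Relaxing, then opening the gripper.

servo_tool(
  rows="0 0 0 0.01 0 0.005; 0 0 -0.03 0 0 0; 0 0 0 0 0 0",
)

```text
clock: 12.02
tool_pos: [0.5812, 0.0454, 0.1902]
orientation: [179.7, -0.2, 82.6]
force: [-0.7, -0.8, -1.4]
opening: 0.0097
```

servo_tool(
  rows="0 0 0 0 0 0; 0 0 0 0 0 0; 0 0 0 0 0 0; 0 0 0 0 0 0; 0 0 0 0 0 0",
  grip=4,
)

```text
clock: 12.43
tool_pos: [0.5821, 0.0452, 0.189]
orientation: [179.7, -0.1, 82.6]
force: [0.5, 0.3, 0.1]
opening: 0.037
```

```bash
python3 go.py 'hang(1,0,30)'
```

```text
clk 12.43 tcp [0.5821 0.0452 0.189 ] [ 1.7967e+02 -1.4000e-01  8.2560e+01] F [0.5 0.3 0.1] M [-0.08  0.01  0.02] open 0.0370
  target [0.5805 0.045  0.2302] 82.5  d cm [-0.03 -0.13 -4.12]  rotvec [ 0.006 -0.002  0.001]
```

servo_tool(
  rows="0 0 -1 0 0 0; 0 0 -2 0 0 0; 0 0 -3 0 0 0; 0 0 -3 0 0 0; 0 -2 -2 0 0 0",
)

```text
clock: 12.85
tool_pos: [0.5607, 0.0465, 0.2986]
orientation: [-179.7, 0.2, 82.5]
force: [1.3, 0.1, 0.0]
opening: 0.0403
```

servo_tool(
  rows="-1 -3 -1 0 0 0; -3 -2 0 0 0 0; -4 0 0 0 0 0; -4 0 0 0 0 0; -4 0 0 0 0 0",
)

```text
clock: 13.27
tool_pos: [0.4896, -0.1039, 0.321]
orientation: [179.4, -0.1, 83.1]
force: [1.8, 0.1, -0.9]
opening: 0.0399
```

servo_tool(
  rows="-4 0 0 0 0 0; -4 0 0 0 0 0; -4 0 0 0 0 0; -2 0 0 0 0 0; 0 0 0 0 0 0",
)

```text
clock: 13.68
tool_pos: [0.4691, -0.2545, 0.3273]
orientation: [179.0, 0.0, 83.0]
force: [-0.1, -0.1, -0.3]
opening: 0.0403
```

```bash
cat > chk.py <<'E'
import sys
from helpers import *
from plant import ctrl
from go import UPR
ims=[]
for n in("side","top"):
    p=ctrl.snapshot(n); x0,y0=dict(side=(205,140),top=(195,130))[n]; s=4
    c=cv2.resize(p["frame"][y0:y0+140,x0:x0+100],None,fx=s,fy=s,interpolation=cv2.INTER_CUBIC)
    ru,tu=pose(UPR[0]/1000,UPR[1]/1000,UPR[2])
    t=ru@np.array([-.011,0,.060])+tu
    for b in BR+[ARM]:
        q=(proj(b@ru.T+t,p)-[x0,y0]+.5)*s
        cv2.polylines(c,[cv2.convexHull(q.astype(np.int32))],True,(255,0,0),1)
    raw=cv2.resize(p["frame"][y0:y0+140,x0:x0+100],None,fx=s,fy=s,interpolation=cv2.INTER_CUBIC)
    cv2.imwrite(f"pics/full_{n}_{sys.argv[1]}.png",p["frame"][:,:,::-1])
    ims+= [raw,c]
    for l in("ring_bracket","ring_claws","ring_grip","plain_bracket","crucible","tin","stopper"):
        print(n,l,[(np.round(d["point"],3).tolist(),round(d["confidence"],2)) for d in ctrl.place_of(l,p) if d["confidence"]>.4])
o=ctrl.get_obs();print(o["clock"],o["tool_pos"],"expect origin",t.round(4),"claws",(ru@[0,0,.158]+tu).round(4),"grip",(ru@[-.037,0,.207]+tu).round(4))
cv2.imwrite(f"pics/chk_{sys.argv[1]}.png",np.hstack([ims[0],ims[1]])[:,:,::-1])
cv2.imwrite(f"pics/chkt_{sys.argv[1]}.png",np.hstack([ims[2],ims[3]])[:,:,::-1])
E
python3 chk.py a
```

```text
side ring_bracket [([0.604, 0.044, 0.057], 0.93), ([0.634, -0.406, -0.0], 0.58)]
side ring_claws [([0.648, -0.396, 0.098], 0.91), ([0.616, 0.045, 0.16], 0.62)]
side ring_grip [([0.61, -0.412, 0.147], 0.96), ([0.582, 0.047, 0.206], 0.58)]
side plain_bracket [([0.536, 0.231, -0.002], 0.81)]
side crucible [([0.404, -0.028, -0.003], 0.84), ([0.585, 0.045, 0.21], 0.5), ([0.616, 0.043, 0.158], 0.43)]
side tin [([0.687, 0.227, -0.006], 0.62)]
side stopper []
top ring_bracket []
top ring_claws [([0.644, -0.398, 0.098], 0.59)]
top ring_grip [([0.533, 0.227, -0.001], 0.42), ([0.604, -0.41, 0.146], 0.41)]
top plain_bracket [([0.536, 0.228, -0.001], 0.75)]
top crucible []
top tin [([0.686, 0.22, -0.003], 0.81)]
top stopper [([0.704, -0.241, 0.002], 0.44)]
14.4833 [ 0.47005071 -0.25094529  0.326574  ] expect origin [0.6053 0.0417 0.06  ] claws [0.6162 0.0403 0.158 ] grip [0.5795 0.0451 0.207 ]
```

View pics/chk_a.png

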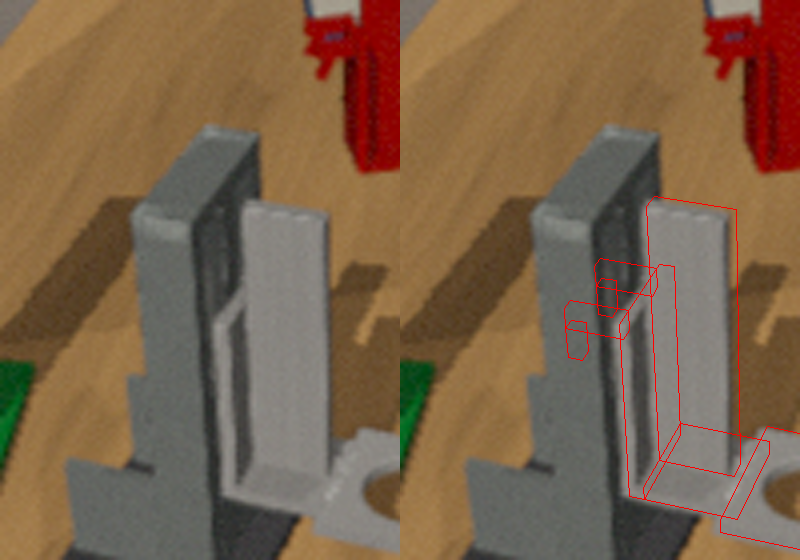

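View pics/chkt_a.png

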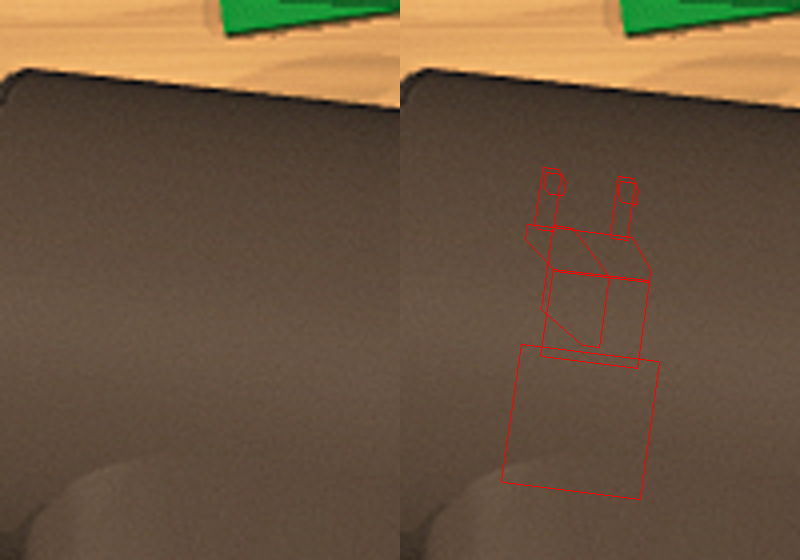

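View pics/full_top_a.png

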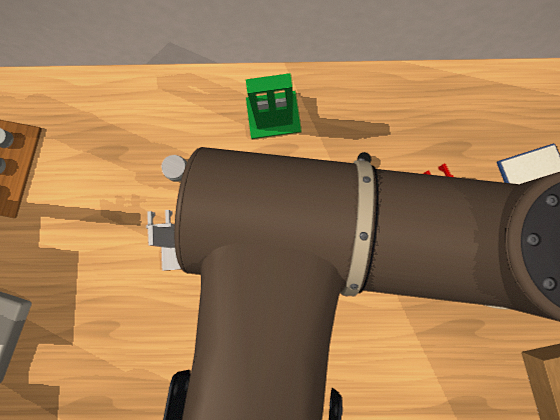

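Side view: the bracket hangs down against the face, close to upright. The arm hides the top view, so I'm moving it aside for a second look.

servo_tool(
  rows="-4 0 0 0 0 0; -4 0 0 0 0 0; -4 0 0 0 0 0; -4 0 0 0 0 0; -4 0 0 0 0 0",
)

```text
clock: 14.9
tool_pos: [0.4493, -0.4498, 0.3285]
orientation: [178.7, -0.1, 84.0]
force: [0.8, 0.2, 0.3]
opening: 0.0399
```

servo_tool(
  rows="-4 -1 0 0 0 0; -4 -1 0 0 0 0; -4 -1 0 0 0 0; -2 0 0 0 0 0; 0 0 0 0 0 0",
)

```text
clock: 15.32
tool_pos: [0.401, -0.5952, 0.3232]
orientation: [178.9, -0.2, 83.8]
force: [0.2, 0.5, -1.2]
opening: 0.0403
```

```bash
python3 chk.py b
```

```text
side ring_bracket [([0.631, -0.402, 0.002], 0.57), ([0.605, 0.043, 0.058], 0.55)]
side ring_claws [([0.615, 0.044, 0.156], 0.71), ([0.642, -0.399, 0.101], 0.7), ([0.618, 0.044, 0.171], 0.49)]
side ring_grip [([0.606, -0.41, 0.15], 0.76), ([0.581, 0.047, 0.207], 0.68)]
side plain_bracket [([0.536, 0.235, -0.002], 0.8), ([0.618, 0.037, 0.171], 0.6)]
side crucible [([0.407, -0.031, -0.004], 0.9)]
side tin [([0.691, 0.226, -0.003], 0.96)]
side stopper []
top ring_bracket [([0.629, -0.4, -0.002], 0.95), ([0.609, 0.042, 0.062], 0.64)]
top ring_claws [([0.618, 0.04, 0.159], 0.8), ([0.645, -0.397, 0.096], 0.6)]
top ring_grip [([0.604, -0.412, 0.147], 0.68), ([0.583, 0.043, 0.204], 0.61)]
top plain_bracket [([0.535, 0.225, 0.0], 0.87)]
top crucible [([0.41, -0.028, -0.0], 0.65)]
top tin [([0.687, 0.223, -0.006], 0.71)]
top stopper []
16.1167 [ 0.40292363 -0.59136946  0.32540248] expect origin [0.6053 0.0417 0.06  ] claws [0.6162 0.0403 0.158 ] grip [0.5795 0.0451 0.207 ]
```

View pics/chkt_b.png

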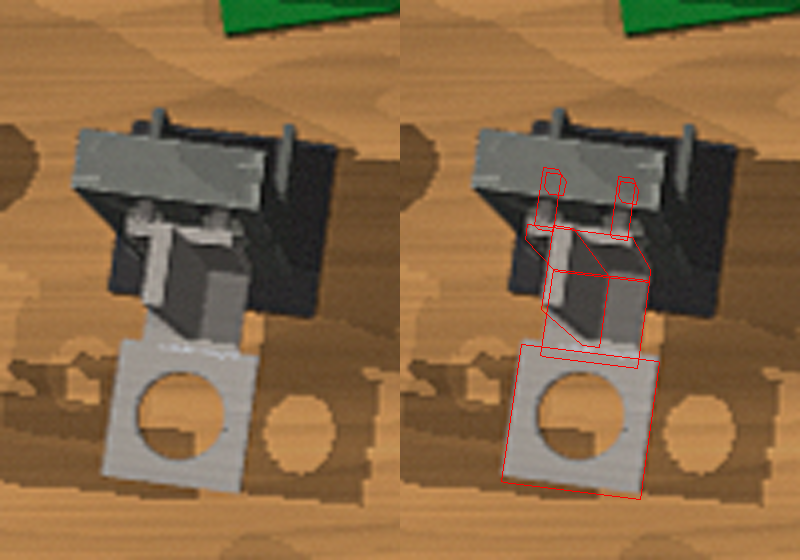

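View pics/full_top_b.png

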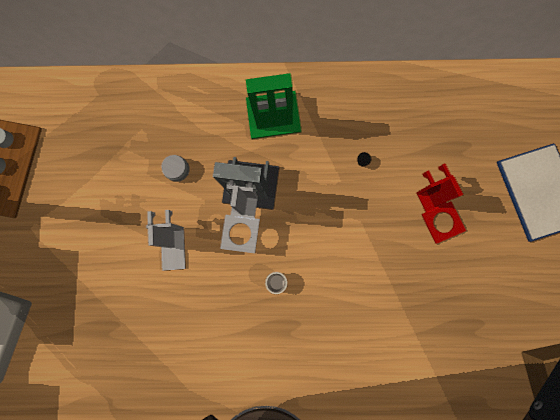

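The top view shows both claws in the slots at crop (140,215) and (218,222), and the bracket sits square. The claw point reads 0.156–0.160 m against 0.158 m expected for fully down, and the bystanders haven't moved. Handing in.

```bash
python3 -c "
from plant import ctrl
print(ctrl.close_job())"
```

```text
the job is handed in; nothing more can be done
None
```

The ring bracket is hanging on the grey slotted upright, with both claws through the slots and over the bar. I pressed the bar down to its stop and handed the job in at about 16 s.

- **Press:** from contact the bracket went down at a roughly steady 9 N, then met a hard stop about 12 mm below the nominal bar top. The force there rose to 28 N with no further travel. I had no direct reading of the lock; I infer it from the travel, the hard stop and the final height.
- **Final position:** after release the networks put the claw point at 0.156–0.160 m, against 0.158 m expected for fully down. The overlays show the bracket square to the upright. It sits about 2–3 mm nearer the upright's face than nominal, with an estimated tilt under 1°.
- **Bystanders:** the plain bracket, crucible and tin read the same as before, within measurement error. The network missed the stopper in the last pictures, but it shows at its old pixels in the top view. The robot is clear of everything.

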